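# Make up the table caddy

### The job

Make up the caddy for the dinner table: put the wooden salt cellar (the one with a knob on its lid) in the large round recess, the white ramekin in the square recess, the tall spice jar that stands out among the things on the worktop in the small round recess, and the matchbox lying flat in the shallow oblong recess, each upright and fully down. Leave the short spice jar and the plain wooden pot without a knob where they are.

Things in the scene. Friction and masses are not known exactly. Their poses are not given: they have to be found in the camera images.
- salt_pot: Salt cellar: round brown wooden pot, 70 mm across, with a lid (fixed shut for this job) and a round knob on top, 15 mm across, that stands from 57 to 70 mm above the underside and is the easiest grip; 0.22 kg. Origin: centre of its underside, z up. Things stand on the worktop with about 30 mm or more free between each other.
- ramekin_white: Small white glazed ramekin, open bowl, 67 mm across and 40 mm high, 0.13 kg; can be gripped across the outside. Origin: centre of its underside, z up.
- spice_jar: Tall spice jar: round, 41 mm across, 105 mm high, clear and light body with a label and a dark cap, 0.11 kg, standing out among the things in front (the spice jars at the back wall are fixed and not meant). Origin: centre of its underside, z up.
- match_box: Closed matchbox lying flat, 37 mm (its x) by 56 mm (its y), 17 mm high, picture on top, 0.03 kg. Origin: centre of its underside, z up.
- short_jar: Look-alike, to be left: short spice jar with a dark cap, 41 mm across but only 63 mm high. Origin: centre of its underside, z up.
- plain_pot: Look-alike, to be left: round wooden pot, 70 mm across, 57 mm high, with a flat top and no knob. Origin: centre of its underside, z up.
- insert_round_large: Light wood insert, 98 x 98 x 22 mm, one of four fixed 2 x 2, 100 mm apart, in the dark caddy tray (212 x 212 mm, rim 30 mm over the worktop). Order varies. Grey felt in recess. Origin: centre of underside, 6 mm above the worktop; z up, x, y along its edges. Round recess in its middle, 88 mm across, 12 mm deep (floor 10 mm above the origin): for the salt cellar.
- insert_square: Light wood insert, 98 x 98 x 22 mm, one of four fixed 2 x 2, 100 mm apart, in the dark caddy tray (212 x 212 mm, rim 30 mm over the worktop). Order varies. Grey felt in recess. Origin: centre of underside, 6 mm above the worktop; z up, x, y along its edges. Square recess in its middle, 84 x 84 mm, 10 mm deep (floor 12 mm above the origin): for the ramekin.
- insert_round_small: Light wood insert, 98 x 98 x 22 mm, one of four fixed 2 x 2, 100 mm apart, in the dark caddy tray (212 x 212 mm, rim 30 mm over the worktop). Order varies. Grey felt in recess. Origin: centre of underside, 6 mm above the worktop; z up, x, y along its edges. Round recess in its middle, 60 mm across, 18 mm deep (floor 4 mm above the origin): for the tall spice jar.
- insert_oblong: Light wood insert, 98 x 98 x 22 mm, one of four fixed 2 x 2, 100 mm apart, in the dark caddy tray (212 x 212 mm, rim 30 mm over the worktop). Order varies. Grey felt in recess. Origin: centre of underside, 6 mm above the worktop; z up, x, y along its edges. Oblong recess, 53 mm along its x by 72 mm along its y, 4 mm deep (floor 18 mm above the origin): for the matchbox, length to length.
Things that resemble listed ones, but are neither listed nor needed, are in the scene too. There is more than one size of the match_box; the job needs the smaller. What is shaped like the spice_jar but green is not meant.

How it is judged:
By the outcome, as a careful person would: the job done as asked, in the order asked, and still so for the second after the job is handed in, with the robot touching nothing.
It also fails if it takes over 128 s, if anything falls off the work surface, if the arm or the gripper's body presses on something with over 40 N, if the wrist force passes 120 N, or if a joint passes its speed limit or range.

### The arm

A 6-joint arm with a two-finger parallel gripper is mounted at the origin on a cart in front of the work surface, level with it; the furniture and walls round the work are solid. World frame = base frame: x ahead of the robot, y to its left, z up, the work surface at z = 0. Lengths are in m, angles in rad, forces in N, time in s.
With the tool pointing down it reaches from about 0.3 to 0.825 m from the base axis. Payload 5.4 kg.
Tool frame: the origin (TCP) lies at the very end of the fingers, on their centre line; the grasp point (between the pads) lies 19 mm behind it; z points along the fingers, y is the line along which they close (so a half turn about z gives the same grasp; the last joint's range is limited). The gripper opens to 92 mm and grips with 3 to 60 N. Pads are 20 mm wide; open, the fingers measure 128 mm over their backs; the gripper's body (75 mm by 189 mm) begins 69 mm behind the grasp point.
Start: joints at [0.938, 0.158, 1.597, -0, 1.386, -0.21], TCP at [0.236, 0.524, 0.215] pointing down, gripper open.
Joint ranges: [-2.91, 2.91], [-0.94, 2.29], [0.18, 2.7], [-1.29, 4.43], [0.17, 2.64], [-3, 3]. Speed limits (rad/s): [2.57, 2.57, 3.14, 3.14, 3.14, 3.14].

### API

Orientations are given as a rotation vector (axis times angle).
In Python, from plant import env gives the robot as it stands. The module is installed in compiled form; this text tells all that it offers.
- The arm moves only by the shell command python3 -m handwheel, which reads ROWS from standard input. ROWS is a JSON list of rows, 1 to 12 of them, each an object with the fields jaw (the finger opening in m), tx, ty, tz (the shift in normalised numbers (1 is 80 cm)), spin (a turn about the tool's z in fractions of the full range, 1 being pi/2 rad); a field left out counts as zero (the opening has to be given); each row is the pose to reach, as a shift and turn from the pose commanded when the command began, along the tool's axes at that moment; what a row does not reach only later rows make up. A row lasts 1/12 s, in which the tool goes at most 0.0417 m and 0.125 rad, less where a joint would pass 70% of its speed; a pose out of reach is approached as far as the arm can. The fingers move at their own pace and stop on an object; the grip force is fixed at half the most. Time passes only in rows, so rows that do not move let the fingers close. It prints the time, the measured TCP pose, the force, the opening and the grip force at its end. No shift or turn number may pass 1 either way. Input that does not fit is refused with a message, and nothing moves.
- env.state(): the state, without advancing time (a new reading comes with each control period).
- env.capture(name): name is "scene" or "top"; returns a dict with "image" (384x512x3 uint8, red, green, blue), "vertical_fov" (degrees; the focal length in pixels is half the picture's height over the tangent of half this angle, whatever the lens; pixels are square), "cx", "cy" (the principal point, pixels), "rvec" (rotation vector, rad) and "tvec" (3), from world to camera coordinates, as OpenCV has them. Camera axes: x right, y down, z forward; pixel columns grow to the right and rows downward; lengths in m; the calibration is good to about 2 mm. A picture is of the moment at which its call begins. There is no depth.
- env.hand_in(): hands the job in; it is judged then, once.
The state is a dict: "time_s": time; "joint_pos": joint angles; "joint_vel": joint speeds; "effort": joint torques, N m; "tcp_pos": TCP position; "orientation": TCP orientation; "force": force on the tool from outside, world axes, zero at the start; "ft_torque": the same for the moment, N m; "width": finger opening in m; "finger_force": force on a finger pad.
Only numpy, scipy, OpenCV 4.12 (cv2) and the standard library are available. Lean on these libraries where they do the work, as an engineer would, in place of code of your own. Each camera call takes 0.05 s, during which the arm holds its last target. There are 200 camera calls.

## Working session

There is one attempt and no reset: what is moved stays moved. The work goes in short steps, Python scripts to look and compute and a shell command to move; the robot and the scene stay as the last step left them, time stands still between calls to the robot, and variables do not carry over. Pictures are saved under pics/ and viewed, at most 14 in all, crops included, and the job is handed in when it is done.

```bash
mkdir -p pics; cat > h.py <<'E'
import numpy as np, cv2
from plant import env
def cap(n,f=None):
    c=env.capture(n)
    if f: cv2.imwrite('pics/'+f,c['image'][:,:,::-1])
    c['R']=cv2.Rodrigues(np.array(c['rvec'],float))[0]; c['t']=np.array(c['tvec'],float).ravel()
    h=c['image'].shape[0]; c['f']=h/2/np.tan(np.radians(c['vertical_fov'])/2)
    return c
def w(c,u,v,z):
    d=c['R'].T@np.array([(u-c['cx'])/c['f'],(v-c['cy'])/c['f'],1]); o=-c['R'].T@c['t']
    return o+d*(z-o[2])/d[2]
def px(c,p):
    q=c['R']@np.array(p)+c['t']; return np.array([c['cx'],c['cy']])+c['f']*q[:2]/q[2]
E
python3 - <<'E'
from h import *
for n in('scene','top'):
    c=cap(n,n+'0.png'); print(n,c['image'].shape,c['f'],c['cx'],c['cy'],-c['R'].T@c['t'],[k for k in c])
s=env.state();print(s)
E
```

```text
scene (384, 512, 3) 394.3470126912435 258.63075551511105 189.0848849462847 [-0.07966389 -0.50218206  1.02319072] ['image', 'vertical_fov', 'cx', 'cy', 'rvec', 'tvec', 'R', 't', 'f']
top (384, 512, 3) 351.5932801655409 262.74567293917676 191.93113789036383 [ 0.326714   -0.00552449  1.03999787] ['image', 'vertical_fov', 'cx', 'cy', 'rvec', 'tvec', 'R', 't', 'f']
{'time_s': 0.1, 'joint_pos': array([ 9.37892024e-01,  1.58933743e-01,  1.59807417e+00, -1.75508528e-05,
        1.38618532e+00, -2.10127580e-01]), 'joint_vel': array([ 0.00073177, -0.00175808, -0.00316538, -0.0001457 ,  0.00193418,
        0.0009052 ]), 'effort': array([ 2.31587755e-04, -3.86502564e+01, -3.22961283e+01,  7.03051267e-02,
        3.38730379e-02, -6.73285044e-06]), 'tcp_pos': array([0.23562847, 0.52390617, 0.21376284]), 'orientation': array([-6.59022056e-01, -3.07103788e+00,  2.30473448e-03]), 'force': array([-0.11061225, -0.00184977,  0.42567271]), 'ft_torque': array([-0.01394604, -0.04682465,  0.02864887]), 'finger_force': 0.0, 'width': 0.09199806841479585}
```

View pics/top0.png

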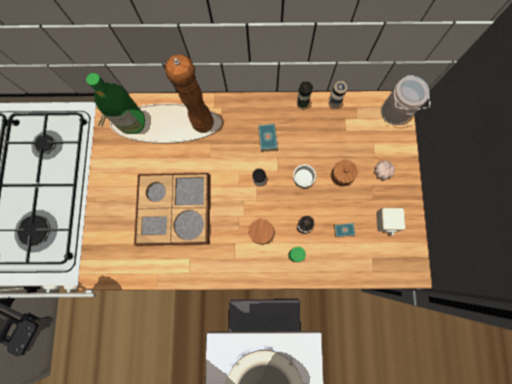

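View pics/scene0.png

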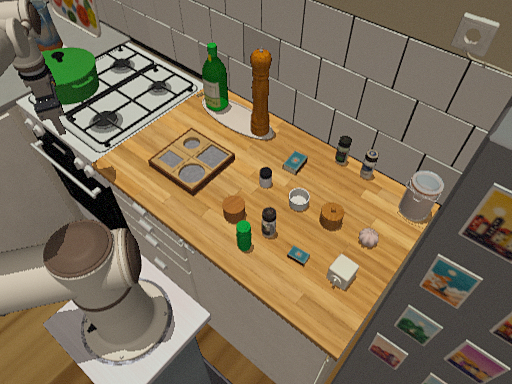

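Top view: small round recess (156,191), square (190,190), oblong (154,225), large round (189,225). The salt pot is at (345,172), ramekin (304,176), tall jar (306,225), small matchbox (345,230). The short jar (260,177), plain pot (262,232), green jar (298,255) and large matchbox (268,137) are to be left. I'll enlarge to measure.

```bash
python3 - <<'E'
import cv2
a=cv2.imread('pics/top0.png')
b=cv2.resize(a[125:265,240:415],None,fx=4.5,fy=4.28,interpolation=cv2.INTER_CUBIC) if 0 else cv2.resize(a[130:270,240:410],None,fx=4,fy=4,interpolation=cv2.INTER_CUBIC)
c=cv2.resize(a[165:255,125:220],None,fx=6,fy=6,interpolation=cv2.INTER_CUBIC)
cv2.imwrite('pics/c1.png',b);cv2.imwrite('pics/c2.png',c)
E
```

```text
(no output)
```

View pics/c1.png

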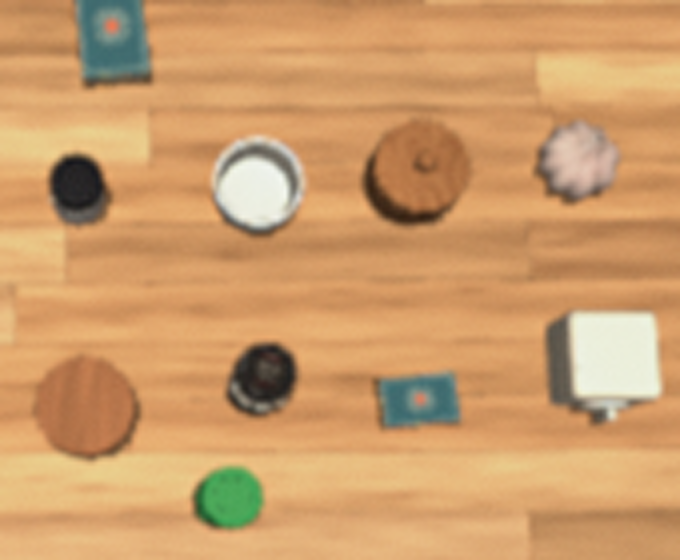

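View pics/c2.png

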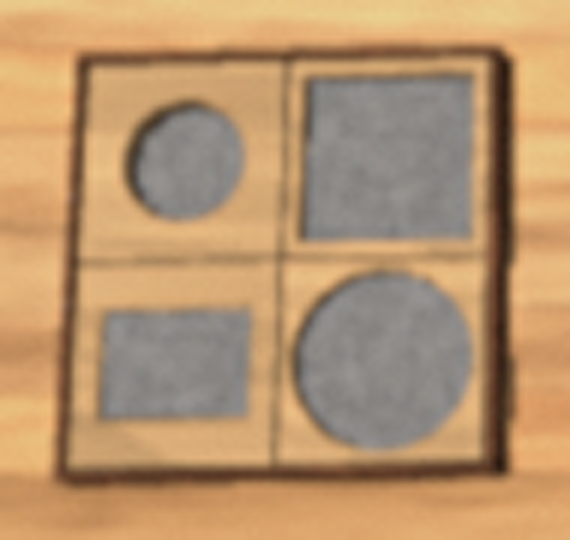

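c1 shows knob (427,163), ramekin rim (258,183), tall jar cap (267,373) and small matchbox top (419,399). c2 shows recess centres small round (186,159), square (388,157), oblong (175,364), large round (383,360). Next I'll turn these into positions and check them against the scene camera.

```bash
python3 - <<'E'
from h import *
c=cap('top');s=cap('scene')
A=lambda u,v:((u+.5)/4-.5+240,(v+.5)/4-.5+130)
B=lambda u,v:((u+.5)/6-.5+125,(v+.5)/6-.5+165)
im=s['image'][:,:,::-1].copy(); im=cv2.resize(im,None,fx=1,fy=1)
big=cv2.resize(im,None,fx=3,fy=3,interpolation=cv2.INTER_CUBIC)
def mark(p):
    q=px(s,p); cv2.circle(big,tuple(int(round(x*3+1)) for x in q),3,(0,0,255),1)
P={}
for n,(u,v),z in [('salt',A(427,163),.068),('saltlid',A(421,165),.057),('ram',A(258,183),.04),('jar',A(267,373),.105),('box',A(419,399),.017),
 ('sr',B(186,159),.028),('sq',B(388,157),.028),('ob',B(175,364),.028),('lr',B(383,360),.028),('short',A(77,180),.063),('plain',A(85,406),.057)]:
    P[n]=w(c,u,v,z); mark(P[n]); print(n,P[n].round(4))
b=[w(c,*A(*q),.017)[:2] for q in [(377,381),(455,374),(460,416),(383,426)]]
print('box edges',[np.round(b[(i+1)%4]-b[i],4) for i in range(4)])
print('dist',[np.linalg.norm(P[a]-P[d]).round(4) for a,d in [('sr','sq'),('ob','lr'),('sr','ob'),('sq','lr')]], P['sq']-P['sr'],P['lr']-P['ob'])
cv2.imwrite('pics/s1.png',big[370:370+460,430:430+750])
E
```

```text
salt [ 0.5958 -0.2426  0.068 ]
saltlid [ 0.5974 -0.2409  0.057 ]
ram [ 0.5895 -0.1246  0.04  ]
jar [ 0.4415 -0.1187  0.105 ]
box [ 0.4324 -0.2391  0.017 ]
sr [0.5486 0.3133 0.028 ]
sq [0.5488 0.214  0.028 ]
ob [0.4476 0.3129 0.028 ]
lr [0.4488 0.2127 0.028 ]
short [0.5868 0.0079 0.063 ]
plain [0.4253 0.0033 0.057 ]
box edges [array([ 0.0047, -0.0571]), array([-0.0306, -0.0017]), array([-0.0068,  0.0561]), array([0.0327, 0.0027])]
dist [np.float64(0.0993), np.float64(0.1002), np.float64(0.101), np.float64(0.1)] [ 0.00014913 -0.09934242  0.        ] [ 0.00111089 -0.10017258  0.        ]
```

View pics/s1.png

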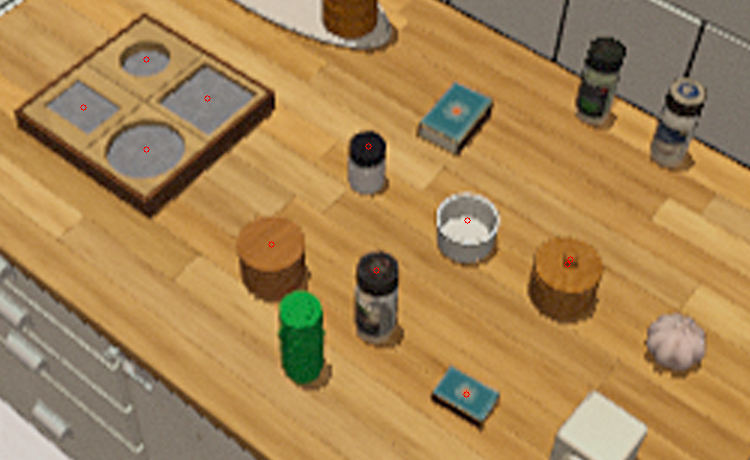

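Both cameras agree with the known 100 mm spacing and sizes. First move: turn the tool to align with the world axes and head toward the salt cellar.

The manual's scale: shifts go in shares of 80 cm and turns go in shares of pi/2 rad. Converting my numbers, -0.4 m / 0.8 = -0.5, -0.34 m / 0.8 = -0.425, -0.423 rad / 1.5708 = -0.2693.

```bash
cat >> h.py <<'E'
def go(x,y,z):
    s=env.state();R=cv2.Rodrigues(np.array(s['orientation'],float))[0]
    d=np.array([x,y,z])-s['tcp_pos']
    print('tool shift',(R.T@d).round(4),'ytool angle',np.arctan2(R[1,1],R[0,1]).round(4),'tcp',s['tcp_pos'].round(4),'q',s['joint_pos'].round(2),'t',s['time_s'],'F',s['force'].round(1),'w',round(s['width'],4),round(s['finger_force'],1))
E
echo '[{"jaw": 0.092, "tx": -0.125, "ty": -0.1, "spin": -0.2693}, {"jaw": 0.092, "tx": -0.125, "ty": -0.1, "spin": -0.2693}, {"jaw": 0.092, "tx": -0.125, "ty": -0.1, "spin": -0.2693}, {"jaw": 0.092, "tx": -0.125, "ty": -0.1, "spin": -0.2693}, {"jaw": 0.092, "tx": -0.5, "ty": -0.425, "spin": -0.2693}, {"jaw": 0.092, "tx": -0.5, "ty": -0.425, "spin": -0.2693}, {"jaw": 0.092, "tx": -0.5, "ty": -0.425, "spin": -0.2693}, {"jaw": 0.092, "tx": -0.5, "ty": -0.425, "spin": -0.2693}, {"jaw": 0.092, "tx": -0.5, "ty": -0.425, "spin": -0.2693}, {"jaw": 0.092, "tx": -0.5, "ty": -0.425, "spin": -0.2693}, {"jaw": 0.092, "tx": -0.5, "ty": -0.425, "spin": -0.2693}, {"jaw": 0.092, "tx": -0.5, "ty": -0.425, "spin": -0.2693}]' | python3 -m handwheel
python3 -c "
from h import *
go(.5965,-.2415,.15)"
```

```text
time_s: 1.2
tcp_pos: [0.4348, 0.1059, 0.2147]
orientation: [-0.0, 3.141, 0.0]
force: [0.9, 0.5, -0.1]
width: 0.0917
finger_force: 0.0
tool shift [-0.1616 -0.3475  0.0648] ytool angle 1.5709 tcp [0.4348 0.1059 0.2147] q [-0.03 -0.19  1.94  0.    1.39 -1.6 ] t 1.2 F [ 0.9  0.5 -0.1] w 0.0917 0.0
```

To row units: -0.3475 m / 0.8 = -0.4344, 0.04 m / 0.8 = 0.05.

```bash
echo '[{"jaw": 0.05, "tx": -0.202, "ty": -0.4344, "tz": 0.05}, {"jaw": 0.05, "tx": -0.202, "ty": -0.4344, "tz": 0.05}, {"jaw": 0.05, "tx": -0.202, "ty": -0.4344, "tz": 0.05}, {"jaw": 0.05, "tx": -0.202, "ty": -0.4344, "tz": 0.05}, {"jaw": 0.05, "tx": -0.202, "ty": -0.4344, "tz": 0.05}, {"jaw": 0.05, "tx": -0.202, "ty": -0.4344, "tz": 0.05}, {"jaw": 0.05, "tx": -0.202, "ty": -0.4344, "tz": 0.05}, {"jaw": 0.05, "tx": -0.202, "ty": -0.4344, "tz": 0.05}, {"jaw": 0.05, "tx": -0.202, "ty": -0.4344, "tz": 0.05}, {"jaw": 0.05, "tx": -0.202, "ty": -0.4344, "tz": 0.081}, {"jaw": 0.05, "tx": -0.202, "ty": -0.4344, "tz": 0.081}, {"jaw": 0.05, "tx": -0.202, "ty": -0.4344, "tz": 0.081}]' | python3 -m handwheel
python3 -c "
from h import *
go(.5965,-.2415,.059)
c=cap('scene','s2.png');t=cap('top')
a=cv2.resize(c['image'][150:290,250:450,::-1],None,fx=3,fy=3,interpolation=2);b=cv2.resize(t['image'][120:260,280:420,::-1],None,fx=3,fy=3,interpolation=2)
cv2.imwrite('pics/s3.png',cv2.resize(np.hstack([a,b]),(800,330)))"
```

```text
time_s: 2.2
tcp_pos: [0.5947, -0.239, 0.1477]
orientation: [-0.001, -3.138, -0.005]
force: [-0.5, 0.1, 0.6]
width: 0.05
finger_force: 0.0
tool shift [-0.0021 -0.0027  0.0886] ytool angle 1.57 tcp [ 0.5947 -0.239   0.1477] q [-0.57  0.38  1.46  0.    1.3  -2.14] t 2.2 F [-0.5  0.1  0.6] w 0.05 0.0
```

View pics/s3.png

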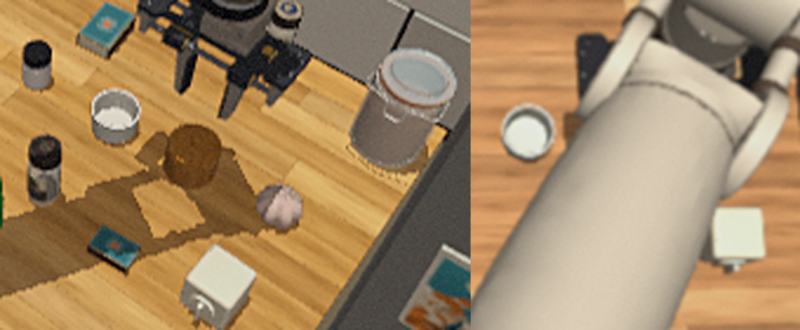

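The gripper hangs over the salt cellar in the scene view, with its fingers astride the knob. Nothing tall is near, so I'll go down and grip.

To row units: 0.0885 m / 0.8 = 0.1106, 0.083 m / 0.8 = 0.1038.

```bash
echo '[{"jaw": 0.05, "tx": -0.0013, "ty": -0.0025, "tz": 0.0375}, {"jaw": 0.05, "tx": -0.0013, "ty": -0.0025, "tz": 0.075}, {"jaw": 0.05, "tx": -0.0013, "ty": -0.0025, "tz": 0.0938}, {"jaw": 0.05, "tx": -0.0013, "ty": -0.0025, "tz": 0.1038}, {"jaw": 0.05, "tx": -0.0013, "ty": -0.0025, "tz": 0.1106}, {"jaw": 0.05, "tx": -0.0013, "ty": -0.0025, "tz": 0.1106}, {"jaw": 0.05, "tx": -0.0013, "ty": -0.0025, "tz": 0.1106}, {"jaw": 0, "tx": -0.0013, "ty": -0.0025, "tz": 0.1106}, {"jaw": 0, "tx": -0.0013, "ty": -0.0025, "tz": 0.1106}, {"jaw": 0, "tx": -0.0013, "ty": -0.0025, "tz": 0.1106}, {"jaw": 0, "tx": -0.0013, "ty": -0.0025, "tz": 0.1106}, {"jaw": 0, "tx": -0.0013, "ty": -0.0025, "tz": 0.1106}]' | python3 -m handwheel
echo '[{"jaw": 0}, {"jaw": 0}, {"jaw": 0, "tz": -0.0063}, {"jaw": 0, "tz": -0.025}, {"jaw": 0, "tz": -0.05}, {"jaw": 0, "tz": -0.075}, {"jaw": 0, "tz": -0.1}, {"jaw": 0, "tz": -0.1125}, {"jaw": 0, "tz": -0.1125}]' | python3 -m handwheel
python3 -c "
from h import *
go(.4488,.213,.15)"
```

```text
time_s: 3.3
tcp_pos: [0.5972, -0.2417, 0.0616]
orientation: [-0.0, 3.141, -0.0]
force: [0.5, -0.2, 0.3]
width: 0.0185
finger_force: 0.0
time_s: 4.05
tcp_pos: [0.5986, -0.2426, 0.1543]
orientation: [-0.0, 3.137, -0.005]
force: [0.2, 0.7, -2.0]
width: 0.0134
finger_force: 30.0
tool shift [0.1497 0.4556 0.0023] ytool angle 1.571 tcp [ 0.5986 -0.2426  0.1543] q [-0.57  0.38  1.45 -0.    1.31 -2.14] t 4.05 F [ 0.2  0.7 -2. ] w 0.0134 30.0
```

Salt cellar held (30 N, about 2 N of weight). Carrying it to the large round recess.

To row units: 0.37 m / 0.8 = 0.4625, 0.335 m / 0.8 = 0.4188.

```bash
echo '[{"jaw": 0, "tx": 0.0038, "ty": 0.0125, "tz": -0.0125}, {"jaw": 0, "tx": 0.0125, "ty": 0.0375, "tz": -0.025}, {"jaw": 0, "tx": 0.025, "ty": 0.075, "tz": -0.025}, {"jaw": 0, "tx": 0.0375, "ty": 0.1125, "tz": -0.025}, {"jaw": 0, "tx": 0.0513, "ty": 0.1563, "tz": -0.025}, {"jaw": 0, "tx": 0.0663, "ty": 0.2, "tz": -0.025}, {"jaw": 0, "tx": 0.08, "ty": 0.2438, "tz": -0.025}, {"jaw": 0, "tx": 0.095, "ty": 0.2875, "tz": -0.025}, {"jaw": 0, "tx": 0.1088, "ty": 0.3313, "tz": -0.025}, {"jaw": 0, "tx": 0.1238, "ty": 0.375, "tz": -0.025}, {"jaw": 0, "tx": 0.1375, "ty": 0.4188, "tz": -0.025}, {"jaw": 0, "tx": 0.1525, "ty": 0.4625, "tz": -0.025}]' | python3 -m handwheel
echo '[{"jaw": 0, "tx": 0.0113, "ty": 0.035}, {"jaw": 0, "tx": 0.0213, "ty": 0.065}, {"jaw": 0, "tx": 0.0288, "ty": 0.0875}, {"jaw": 0, "tx": 0.0338, "ty": 0.1013}, {"jaw": 0, "tx": 0.035, "ty": 0.107}, {"jaw": 0, "tx": 0.035, "ty": 0.107}, {"jaw": 0, "tx": 0.035, "ty": 0.107}, {"jaw": 0, "tx": 0.035, "ty": 0.107}]' | python3 -m handwheel
python3 -c "
from h import *
go(.4488,.213,.077)
cv2.imwrite('pics/s4.png',cv2.resize(cap('scene')['image'][100:260,120:340,::-1],None,fx=3,fy=3,interpolation=2))"
```

```text
time_s: 5.05
tcp_pos: [0.4726, 0.1304, 0.1701]
orientation: [0.0, -3.139, -0.0]
force: [0.7, 0.3, -2.7]
width: 0.0137
finger_force: 30.0
time_s: 5.72
tcp_pos: [0.4473, 0.2131, 0.1711]
orientation: [-0.002, -3.141, 0.001]
force: [0.2, -0.5, -1.5]
width: 0.0134
finger_force: 30.0
tool shift [-0.0015 -0.0001  0.0941] ytool angle 1.5698 tcp [0.4473 0.2131 0.1711] q [ 0.2  -0.01  1.86 -0.    1.29 -1.37] t 5.7167 F [ 0.2 -0.5 -1.5] w 0.0134 30.0
```

View pics/s4.png

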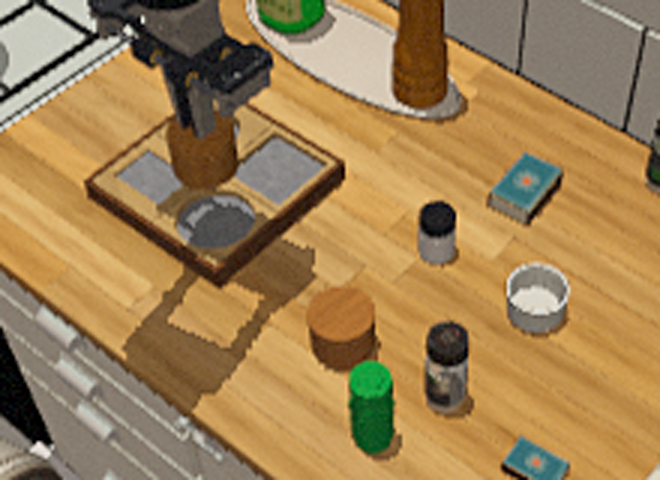

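The pot hangs upright over the large round recess at about (215,215) in the crop. Lowering.

To row units: 0.093 m / 0.8 = 0.1163, 0.092 m / 0.8 = 0.115.

```bash
echo '[{"jaw": 0, "tz": 0.025}, {"jaw": 0, "tz": 0.0563}, {"jaw": 0, "tz": 0.0813}, {"jaw": 0, "tz": 0.1}, {"jaw": 0, "tz": 0.1075}, {"jaw": 0, "tz": 0.1125}, {"jaw": 0, "tz": 0.115}, {"jaw": 0, "tz": 0.1163}, {"jaw": 0, "tz": 0.1163}, {"jaw": 0, "tz": 0.1163}, {"jaw": 0, "tz": 0.1163}]' | python3 -m handwheel
python3 -c "
from h import *
go(.4488,.213,.077)"
```

```text
time_s: 6.68
tcp_pos: [0.4476, 0.2142, 0.079]
orientation: [-0.0, 3.14, 0.0]
force: [1.1, -0.4, -2.2]
width: 0.0137
finger_force: 30.0
tool shift [-0.0012 -0.0012  0.002 ] ytool angle 1.5711 tcp [0.4476 0.2142 0.079 ] q [ 0.2   0.11  1.94  0.    1.09 -1.37] t 6.6833 F [ 1.1 -0.4 -2.2] w 0.0137 30.0
```

To row units: 0.003 m / 0.8 = 0.0038, 0.002 m / 0.8 = 0.0025.

```bash
echo '[{"jaw": 0, "tz": 0.0013}, {"jaw": 0, "tz": 0.0025}, {"jaw": 0, "tz": 0.0038}, {"jaw": 0, "tz": 0.0038}, {"jaw": 0, "tz": 0.0038}]' | python3 -m handwheel
echo '[{"jaw": 0.05}, {"jaw": 0.05}, {"jaw": 0.05}, {"jaw": 0.05}, {"jaw": 0.05}, {"jaw": 0.05, "tz": -0.0375}, {"jaw": 0.05, "tz": -0.075}, {"jaw": 0.05, "tz": -0.1125}, {"jaw": 0.05, "tz": -0.1125}, {"jaw": 0.09, "tz": -0.1125}]' | python3 -m handwheel
python3 -c "
from h import *
go(.5895,-.1246,.15)"
```

```text
time_s: 7.1
tcp_pos: [0.4478, 0.2147, 0.0771]
orientation: [-0.001, 3.14, 0.002]
force: [-4.2, 0.5, 9.2]
width: 0.0134
finger_force: 30.0
time_s: 7.93
tcp_pos: [0.4484, 0.2143, 0.1671]
orientation: [-0.0, 3.137, 0.001]
force: [-0.3, 0.5, -0.3]
width: 0.0545
finger_force: 0.0
tool shift [-0.1409 -0.3389  0.0174] ytool angle 1.571 tcp [0.4484 0.2143 0.1671] q [ 0.2  -0.01  1.87 -0.    1.28 -1.37] t 7.9333 F [-0.3  0.5 -0.3] w 0.0545 0.0
```

Contact felt at floor depth. On to the ramekin.

To row units: -0.3389 m / 0.8 = -0.4236, -0.1409 m / 0.8 = -0.1761.

```bash
echo '[{"jaw": 0.092, "tx": -0.1761, "ty": -0.4236}, {"jaw": 0.092, "tx": -0.1761, "ty": -0.4236}, {"jaw": 0.092, "tx": -0.1761, "ty": -0.4236}, {"jaw": 0.092, "tx": -0.1761, "ty": -0.4236}, {"jaw": 0.092, "tx": -0.1761, "ty": -0.4236}, {"jaw": 0.092, "tx": -0.1761, "ty": -0.4236}, {"jaw": 0.092, "tx": -0.1761, "ty": -0.4236}, {"jaw": 0.092, "tx": -0.1761, "ty": -0.4236}, {"jaw": 0.092, "tx": -0.1761, "ty": -0.4236}, {"jaw": 0.092, "tx": -0.1761, "ty": -0.4236, "tz": 0.0218}, {"jaw": 0.092, "tx": -0.1761, "ty": -0.4236, "tz": 0.0218}, {"jaw": 0.092, "tx": -0.1761, "ty": -0.4236, "tz": 0.0218}]' | python3 -m handwheel
python3 -c "
from h import *
go(.5895,-.1246,.015)
c=cap('scene')['image'];t=cap('top')['image']
a=cv2.resize(c[80:300,140:400,::-1],None,fx=2,fy=2,interpolation=2);b=cv2.resize(t[165:255,125:220,::-1],(280,440),interpolation=2)
cv2.imwrite('pics/s5.png',np.hstack([a,b]))"
```

```text
time_s: 8.93
tcp_pos: [0.5859, -0.124, 0.1449]
orientation: [-0.0, -3.136, -0.004]
force: [-1.0, 0.8, 0.4]
width: 0.0919
finger_force: 0.0
tool shift [-0.0043 -0.001   0.1299] ytool angle 1.5705 tcp [ 0.5859 -0.124   0.1449] q [-0.41  0.28  1.59  0.    1.27 -1.98] t 8.9333 F [-1.   0.8  0.4] w 0.0919 0.0
```

View pics/s5.png

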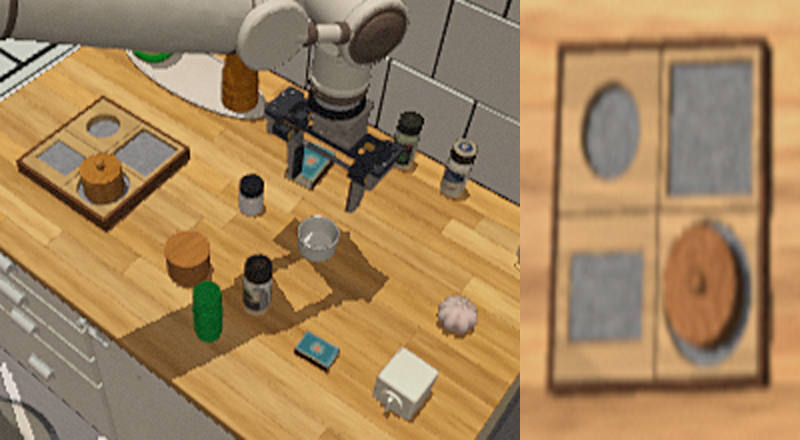

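The salt cellar sits in the large round recess (crop right, 702,285). The fingers are over the ramekin.

To row units: 0.128 m / 0.8 = 0.16, 0.125 m / 0.8 = 0.1563.

```bash
echo '[{"jaw": 0.092, "tx": -0.0025, "ty": -0.0013, "tz": 0.0375}, {"jaw": 0.092, "tx": -0.0025, "ty": -0.0013, "tz": 0.0813}, {"jaw": 0.092, "tx": -0.0025, "ty": -0.0013, "tz": 0.1125}, {"jaw": 0.092, "tx": -0.0025, "ty": -0.0013, "tz": 0.1375}, {"jaw": 0.092, "tx": -0.0025, "ty": -0.0013, "tz": 0.15}, {"jaw": 0.092, "tx": -0.0025, "ty": -0.0013, "tz": 0.1563}, {"jaw": 0.092, "tx": -0.0025, "ty": -0.0013, "tz": 0.16}, {"jaw": 0.092, "tx": -0.0025, "ty": -0.0013, "tz": 0.16}, {"jaw": 0, "tx": -0.0025, "ty": -0.0013, "tz": 0.16}, {"jaw": 0, "tx": -0.0025, "ty": -0.0013, "tz": 0.16}, {"jaw": 0, "tx": -0.0025, "ty": -0.0013, "tz": 0.16}, {"jaw": 0, "tx": -0.0025, "ty": -0.0013, "tz": 0.16}]' | python3 -m handwheel
echo '[{"jaw": 0}, {"jaw": 0}, {"jaw": 0}]' | python3 -m handwheel
python3 -c "
from h import *
go(.549,.2135,.15)"
```

```text
time_s: 10.03
tcp_pos: [0.5905, -0.1259, 0.0207]
orientation: [-0.0, 3.14, -0.0]
force: [-0.6, 0.7, 1.9]
width: 0.0672
finger_force: 0.5
time_s: 10.28
tcp_pos: [0.5905, -0.1259, 0.0206]
orientation: [-0.0, 3.141, -0.0]
force: [-1.6, 1.0, 5.7]
width: 0.0646
finger_force: 30.0
tool shift [ 0.0413  0.3394 -0.1294] ytool angle 1.571 tcp [ 0.5905 -0.1259  0.0206] q [-0.41  0.45  1.65  0.    1.04 -1.98] t 10.2833 F [-1.6  1.   5.7] w 0.0646 30.0
```

To row units: 0.26 m / 0.8 = 0.325, 0.12 m / 0.8 = 0.15.

```bash
echo '[{"jaw": 0, "tz": -0.0125}, {"jaw": 0, "tz": -0.0375}, {"jaw": 0, "tz": -0.075}, {"jaw": 0, "ty": 0.0063, "tz": -0.1125}, {"jaw": 0, "tx": 0.0025, "ty": 0.025, "tz": -0.1438}, {"jaw": 0, "tx": 0.0075, "ty": 0.0625, "tz": -0.16}, {"jaw": 0, "tx": 0.0138, "ty": 0.1063, "tz": -0.1625}, {"jaw": 0, "tx": 0.0188, "ty": 0.15, "tz": -0.1625}, {"jaw": 0, "tx": 0.0238, "ty": 0.1938, "tz": -0.1625}, {"jaw": 0, "tx": 0.0288, "ty": 0.2375, "tz": -0.1625}, {"jaw": 0, "tx": 0.0338, "ty": 0.2813, "tz": -0.1625}, {"jaw": 0, "tx": 0.04, "ty": 0.325, "tz": -0.1625}]' | python3 -m handwheel
echo '[{"jaw": 0, "tx": 0.005, "ty": 0.035}, {"jaw": 0, "tx": 0.0075, "ty": 0.0625}, {"jaw": 0, "tx": 0.01, "ty": 0.0838}, {"jaw": 0, "tx": 0.0113, "ty": 0.0963}, {"jaw": 0, "tx": 0.0116, "ty": 0.0993}, {"jaw": 0, "tx": 0.0116, "ty": 0.0993}, {"jaw": 0, "tx": 0.0116, "ty": 0.0993}, {"jaw": 0, "tx": 0.0116, "ty": 0.0993}]' | python3 -m handwheel
python3 -c "
from h import *
go(.549,.2135,.0386)"
```

```text
time_s: 11.28
tcp_pos: [0.5573, 0.1355, 0.15]
orientation: [-0.0, -3.141, 0.001]
force: [0.1, 0.2, -1.3]
width: 0.0644
finger_force: 30.0
time_s: 11.95
tcp_pos: [0.5489, 0.2124, 0.1499]
orientation: [-0.002, -3.141, 0.001]
force: [-0.5, 0.6, -1.2]
width: 0.0645
finger_force: 30.0
tool shift [-1.000e-04  1.200e-03  1.113e-01] ytool angle 1.5697 tcp [0.5489 0.2124 0.1499] q [ 0.16  0.25  1.62 -0.    1.27 -1.41] t 11.95 F [-0.5  0.6 -1.2] w 0.0645 30.0
```

To row units: 0.112 m / 0.8 = 0.14, 0.111 m / 0.8 = 0.1388.

```bash
echo '[{"jaw": 0, "tz": 0.0375}, {"jaw": 0, "tz": 0.075}, {"jaw": 0, "tz": 0.1063}, {"jaw": 0, "tz": 0.125}, {"jaw": 0, "tz": 0.1325}, {"jaw": 0, "tz": 0.1363}, {"jaw": 0, "tz": 0.1388}, {"jaw": 0, "tz": 0.14}, {"jaw": 0, "tz": 0.14}, {"jaw": 0, "tz": 0.14}, {"jaw": 0, "tz": 0.14}]' | python3 -m handwheel
python3 -c "
from h import *
go(.549,.2135,.0386)"
```

```text
time_s: 12.87
tcp_pos: [0.5493, 0.2137, 0.0388]
orientation: [-0.0, 3.14, 0.0]
force: [-0.2, -0.5, -1.2]
width: 0.0643
finger_force: 30.0
tool shift [ 0.0003 -0.0002  0.0002] ytool angle 1.5711 tcp [0.5493 0.2137 0.0388] q [ 0.17  0.39  1.69 -0.    1.06 -1.4 ] t 12.8667 F [-0.2 -0.5 -1.2] w 0.0643 30.0
```

To row units: 0.002 m / 0.8 = 0.0025, 0.001 m / 0.8 = 0.0013.

```bash
echo '[{"jaw": 0, "tz": 0.0013}, {"jaw": 0, "tz": 0.0025}, {"jaw": 0, "tz": 0.0025}, {"jaw": 0, "tz": 0.0025}]' | python3 -m handwheel
```

```text
time_s: 13.2
tcp_pos: [0.5494, 0.2137, 0.0386]
orientation: [-0.001, 3.14, -0.0]
force: [-5.7, -1.9, 12.8]
width: 0.0643
finger_force: 30.0
```

Contact (12.8 N) exactly at floor height. Release and go to the tall jar.

To row units: -0.12 m / 0.8 = -0.15, -0.07 m / 0.8 = -0.0875.

```bash
echo '[{"jaw": 0.085, "tz": -0.0013}, {"jaw": 0.085, "tz": -0.0013}, {"jaw": 0.085, "tz": -0.0013}, {"jaw": 0.085, "tz": -0.0013}, {"jaw": 0.085, "tz": -0.0013}, {"jaw": 0.085, "tz": -0.0375}, {"jaw": 0.085, "tz": -0.0875}, {"jaw": 0.085, "tz": -0.1375}, {"jaw": 0.085, "tz": -0.15}, {"jaw": 0.085, "tz": -0.15}]' | python3 -m handwheel
echo '[{"jaw": 0.07, "tx": 0.135, "ty": -0.415}, {"jaw": 0.07, "tx": 0.135, "ty": -0.415}, {"jaw": 0.07, "tx": 0.135, "ty": -0.415}, {"jaw": 0.07, "tx": 0.135, "ty": -0.415}, {"jaw": 0.07, "tx": 0.135, "ty": -0.415}, {"jaw": 0.07, "tx": 0.135, "ty": -0.415}, {"jaw": 0.07, "tx": 0.135, "ty": -0.415}, {"jaw": 0.07, "tx": 0.135, "ty": -0.415}, {"jaw": 0.07, "tx": 0.135, "ty": -0.415}, {"jaw": 0.07, "tx": 0.135, "ty": -0.415}, {"jaw": 0.07, "tx": 0.135, "ty": -0.415}, {"jaw": 0.07, "tx": 0.135, "ty": -0.415}]' | python3 -m handwheel
python3 -c "
from h import *
go(.4425,-.1187,.05)
c=cap('scene')['image'];t=cap('top')['image']
a=cv2.resize(c[80:300,140:400,::-1],None,fx=2,fy=2,interpolation=2);b=cv2.resize(t[165:255,125:220,::-1],(280,440),interpolation=2)
cv2.imwrite('pics/s6.png',np.hstack([a,b]))"
```

```text
time_s: 14.03
tcp_pos: [0.5516, 0.2141, 0.1605]
orientation: [-0.001, 3.133, 0.002]
force: [0.7, 0.4, 0.5]
width: 0.0849
finger_force: 0.0
time_s: 15.03
tcp_pos: [0.4402, -0.1173, 0.1546]
orientation: [0.001, -3.14, -0.003]
force: [0.3, 0.2, 0.4]
width: 0.0702
finger_force: 0.0
tool shift [-0.0025 -0.0016  0.1046] ytool angle 1.5714 tcp [ 0.4402 -0.1173  0.1546] q [-0.53 -0.1   1.98  0.    1.26 -2.1 ] t 15.0333 F [0.3 0.2 0.4] w 0.0702 0.0
```

View pics/s6.png

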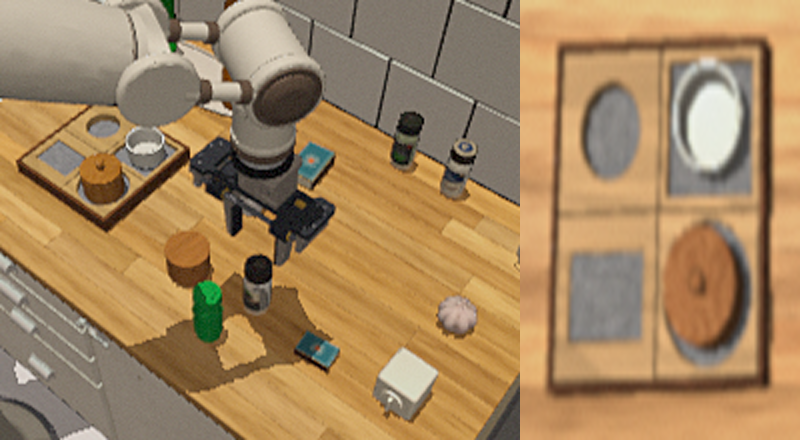

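The ramekin is down in the square recess (708,115 in the right crop), and the gripper is above the tall jar.

To row units: 0.104 m / 0.8 = 0.13, 0.1 m / 0.8 = 0.125.

```bash
echo '[{"jaw": 0.07, "tx": -0.0025, "ty": -0.0019, "tz": 0.025}, {"jaw": 0.07, "tx": -0.0025, "ty": -0.0019, "tz": 0.0625}, {"jaw": 0.07, "tx": -0.0025, "ty": -0.0019, "tz": 0.0938}, {"jaw": 0.07, "tx": -0.0025, "ty": -0.0019, "tz": 0.115}, {"jaw": 0.07, "tx": -0.0025, "ty": -0.0019, "tz": 0.125}, {"jaw": 0.07, "tx": -0.0025, "ty": -0.0019, "tz": 0.13}, {"jaw": 0.07, "tx": -0.0025, "ty": -0.0019, "tz": 0.13}, {"jaw": 0.07, "tx": -0.0025, "ty": -0.0019, "tz": 0.13}, {"jaw": 0, "tx": -0.0025, "ty": -0.0019, "tz": 0.13}, {"jaw": 0, "tx": -0.0025, "ty": -0.0019, "tz": 0.13}, {"jaw": 0, "tx": -0.0025, "ty": -0.0019, "tz": 0.13}, {"jaw": 0, "tx": -0.0025, "ty": -0.0019, "tz": 0.13}]' | python3 -m handwheel
echo '[{"jaw": 0}, {"jaw": 0}, {"jaw": 0}, {"jaw": 0}]' | python3 -m handwheel
python3 -c "
from h import *
go(.5485,.3135,.18)"
```

```text
time_s: 16.13
tcp_pos: [0.4431, -0.1202, 0.0525]
orientation: [-0.0, 3.141, -0.001]
force: [0.1, 0.5, 0.1]
width: 0.0454
finger_force: 0.2
time_s: 16.47
tcp_pos: [0.443, -0.1201, 0.0523]
orientation: [-0.0, 3.141, -0.0]
force: [-1.1, 0.8, 4.5]
width: 0.0403
finger_force: 30.0
tool shift [-0.1057  0.4336 -0.1278] ytool angle 1.5709 tcp [ 0.443  -0.1201  0.0523] q [-0.53  0.06  2.05  0.    1.03 -2.1 ] t 16.4667 F [-1.1  0.8  4.5] w 0.0403 30.0
```

To row units: 0.225 m / 0.8 = 0.2813, -0.13 m / 0.8 = -0.1625.

```bash
echo '[{"jaw": 0, "tz": -0.0125}, {"jaw": 0, "tz": -0.0375}, {"jaw": 0, "tz": -0.075}, {"jaw": 0, "tz": -0.1188}, {"jaw": 0, "tx": -0.0013, "ty": 0.0063, "tz": -0.15}, {"jaw": 0, "tx": -0.0063, "ty": 0.025, "tz": -0.1625}, {"jaw": 0, "tx": -0.015, "ty": 0.0625, "tz": -0.1625}, {"jaw": 0, "tx": -0.0263, "ty": 0.1063, "tz": -0.1625}, {"jaw": 0, "tx": -0.0363, "ty": 0.15, "tz": -0.1625}, {"jaw": 0, "tx": -0.0475, "ty": 0.1938, "tz": -0.1625}, {"jaw": 0, "tx": -0.0575, "ty": 0.2375, "tz": -0.1625}, {"jaw": 0, "tx": -0.0688, "ty": 0.2813, "tz": -0.1625}]' | python3 -m handwheel
echo '[{"jaw": 0, "tx": -0.0113, "ty": 0.0438}, {"jaw": 0, "tx": -0.0213, "ty": 0.0875}, {"jaw": 0, "tx": -0.0325, "ty": 0.1313}, {"jaw": 0, "tx": -0.0425, "ty": 0.175}, {"jaw": 0, "tx": -0.0513, "ty": 0.2125}, {"jaw": 0, "tx": -0.0575, "ty": 0.2375}, {"jaw": 0, "tx": -0.0613, "ty": 0.2525}, {"jaw": 0, "tx": -0.0634, "ty": 0.2608}, {"jaw": 0, "tx": -0.0634, "ty": 0.2608}, {"jaw": 0, "tx": -0.0634, "ty": 0.2608}, {"jaw": 0, "tx": -0.0634, "ty": 0.2608}]' | python3 -m handwheel
python3 -c "
from h import *
go(.5485,.3135,.0623)"
```

```text
time_s: 17.47
tcp_pos: [0.4974, 0.1068, 0.1822]
orientation: [0.0, -3.141, 0.0]
force: [0.1, -0.3, -0.2]
width: 0.0404
finger_force: 30.0
time_s: 18.38
tcp_pos: [0.5482, 0.3127, 0.1819]
orientation: [-0.001, -3.141, 0.001]
force: [-0.0, -0.1, -1.4]
width: 0.0403
finger_force: 30.0
tool shift [-0.0003  0.0009  0.1196] ytool angle 1.5702 tcp [0.5482 0.3127 0.1819] q [ 0.33  0.33  1.46 -0.    1.35 -1.24] t 18.3833 F [-0.  -0.1 -1.4] w 0.0403 30.0
```

To row units: 0.122 m / 0.8 = 0.1525, 0.121 m / 0.8 = 0.1513.

```bash
echo '[{"jaw": 0, "tz": 0.025}, {"jaw": 0, "tz": 0.0625}, {"jaw": 0, "tz": 0.1}, {"jaw": 0, "tz": 0.125}, {"jaw": 0, "tz": 0.1375}, {"jaw": 0, "tz": 0.1438}, {"jaw": 0, "tz": 0.1475}, {"jaw": 0, "tz": 0.15}, {"jaw": 0, "tz": 0.1513}, {"jaw": 0, "tz": 0.1525}, {"jaw": 0, "tz": 0.1525}, {"jaw": 0, "tz": 0.1525}]' | python3 -m handwheel
python3 -c "
from h import *
go(.5485,.3135,.0623)"
```

```text
time_s: 19.38
tcp_pos: [0.5496, 0.3139, 0.0623]
orientation: [-0.001, 3.139, 0.001]
force: [-0.9, -0.2, 6.2]
width: 0.0406
finger_force: 30.0
tool shift [ 0.0011 -0.0004  0.    ] ytool angle 1.5713 tcp [0.5496 0.3139 0.0623] q [ 0.33  0.45  1.55 -0.    1.14 -1.24] t 19.3833 F [-0.9 -0.2  6.2] w 0.0406 30.0
```

Jar down with contact at floor depth. Release, then travel to the matchbox while turning the tool.

To row units: -0.12 m / 0.8 = -0.15, -0.1 m / 0.8 = -0.125.

```bash
echo '[{"jaw": 0.065}, {"jaw": 0.065}, {"jaw": 0.065}, {"jaw": 0.065}, {"jaw": 0.065}, {"jaw": 0.065, "tz": -0.0375}, {"jaw": 0.065, "tz": -0.0813}, {"jaw": 0.065, "tz": -0.125}, {"jaw": 0.065, "tz": -0.15}, {"jaw": 0.065, "tz": -0.15}]' | python3 -m handwheel
echo '[{"jaw": 0.065, "tx": 0.1463, "ty": -0.6913}, {"jaw": 0.065, "tx": 0.1463, "ty": -0.6913}, {"jaw": 0.065, "tx": 0.1463, "ty": -0.6913, "spin": 0.0764}, {"jaw": 0.065, "tx": 0.1463, "ty": -0.6913, "spin": 0.1528}, {"jaw": 0.065, "tx": 0.1463, "ty": -0.6913, "spin": 0.2292}, {"jaw": 0.065, "tx": 0.1463, "ty": -0.6913, "spin": 0.3056}, {"jaw": 0.065, "tx": 0.1463, "ty": -0.6913, "spin": 0.382}, {"jaw": 0.065, "tx": 0.1463, "ty": -0.6913, "spin": 0.4584}, {"jaw": 0.065, "tx": 0.1463, "ty": -0.6913, "spin": 0.5348}, {"jaw": 0.065, "tx": 0.1463, "ty": -0.6913, "spin": 0.6112}, {"jaw": 0.065, "tx": 0.1463, "ty": -0.6913, "spin": 0.6875}, {"jaw": 0.065, "tx": 0.1463, "ty": -0.6913, "spin": 0.7639}]' | python3 -m handwheel
python3 -c "
from h import *
go(.4324,-.2391,.12)"
```

```text
time_s: 20.22
tcp_pos: [0.5516, 0.3148, 0.1865]
orientation: [-0.001, 3.131, 0.006]
force: [0.1, 0.0, 0.9]
width: 0.065
finger_force: 0.0
time_s: 21.22
tcp_pos: [0.4436, -0.177, 0.1789]
orientation: [-1.781, -2.587, -0.0]
force: [0.6, 0.1, 0.0]
width: 0.065
finger_force: 0.0
tool shift [-0.054  -0.0326  0.0589] ytool angle 0.365 tcp [ 0.4436 -0.177   0.1789] q [-0.63 -0.07  1.9   0.    1.31 -1.  ] t 21.2167 F [0.6 0.1 0. ] w 0.065 0.0
```

To row units: 0.0589 m / 0.8 = 0.0736, -0.054 m / 0.8 = -0.0675, 0.265 rad / 1.5708 = 0.1687.

```bash
echo '[{"jaw": 0.065, "tx": -0.0375, "ty": -0.025, "tz": 0.025, "spin": 0.0764}, {"jaw": 0.065, "tx": -0.0675, "ty": -0.0408, "tz": 0.0625, "spin": 0.1528}, {"jaw": 0.065, "tx": -0.0675, "ty": -0.0408, "tz": 0.0736, "spin": 0.1687}, {"jaw": 0.065, "tx": -0.0675, "ty": -0.0408, "tz": 0.0736, "spin": 0.1687}, {"jaw": 0.065, "tx": -0.0675, "ty": -0.0408, "tz": 0.0736, "spin": 0.1687}, {"jaw": 0.065, "tx": -0.0675, "ty": -0.0408, "tz": 0.0736, "spin": 0.1687}]' | python3 -m handwheel
python3 -c "
from h import *
go(.4324,-.2391,.0065)
c=cap('scene')['image'];t=cap('top')['image']
a=cv2.resize(c[80:300,140:400,::-1],None,fx=2,fy=2,interpolation=2);b=cv2.resize(t[165:255,125:220,::-1],(280,440),interpolation=2)
cv2.imwrite('pics/s7.png',np.hstack([a,b]))"
```

```text
time_s: 21.72
tcp_pos: [0.4345, -0.2373, 0.1215]
orientation: [2.098, 2.337, 0.0]
force: [-0.4, -0.0, 0.1]
width: 0.0651
finger_force: 0.0
tool shift [-0.0015 -0.0024  0.115 ] ytool angle 0.1079 tcp [ 0.4345 -0.2373  0.1215] q [-0.74  0.04  1.91  0.    1.18 -0.85] t 21.7167 F [-0.4 -0.   0.1] w 0.0651 0.0
```

View pics/s7.png

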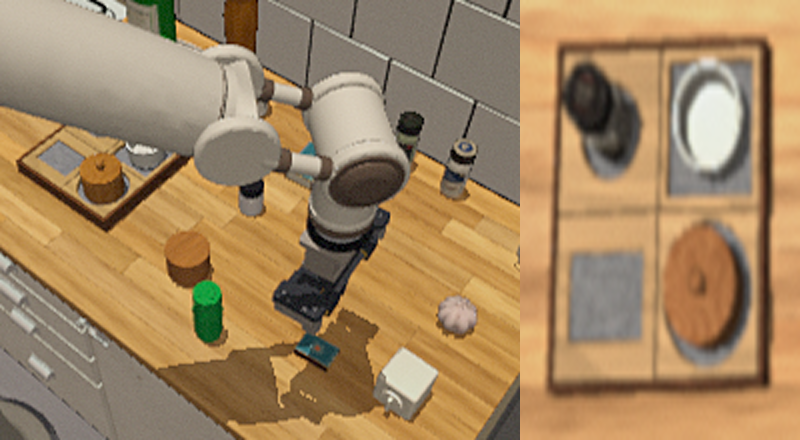

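The jar stands in the small round recess (left tilt is perspective). The gripper is over the small matchbox, closing across its width. Going down carefully.

To row units: 0.112 m / 0.8 = 0.14, 0.11 m / 0.8 = 0.1375.

```bash
echo '[{"jaw": 0.065, "tx": -0.0013, "ty": -0.0013, "tz": 0.0375}, {"jaw": 0.065, "tx": -0.0013, "ty": -0.0013, "tz": 0.075}, {"jaw": 0.065, "tx": -0.0013, "ty": -0.0013, "tz": 0.1063}, {"jaw": 0.065, "tx": -0.0013, "ty": -0.0013, "tz": 0.125}, {"jaw": 0.065, "tx": -0.0013, "ty": -0.0013, "tz": 0.1338}, {"jaw": 0.065, "tx": -0.0013, "ty": -0.0013, "tz": 0.1375}, {"jaw": 0.065, "tx": -0.0013, "ty": -0.0013, "tz": 0.14}, {"jaw": 0.065, "tx": -0.0013, "ty": -0.0013, "tz": 0.14}, {"jaw": 0.065, "tx": -0.0013, "ty": -0.0013, "tz": 0.14}]' | python3 -m handwheel
python3 -c "
from h import *
go(.4324,-.2391,.0065)"
```

```text
time_s: 22.57
tcp_pos: [0.4342, -0.2395, 0.0103]
orientation: [2.099, 2.334, -0.0]
force: [0.2, -0.1, 0.2]
width: 0.0649
finger_force: 0.0
tool shift [ 0.0006 -0.0017  0.0038] ytool angle 0.1063 tcp [ 0.4342 -0.2395  0.0103] q [-0.75  0.23  1.97  0.    0.95 -0.85] t 22.5667 F [ 0.2 -0.1  0.2] w 0.0649 0.0
```

To row units: 0.003 m / 0.8 = 0.0038, 0.002 m / 0.8 = 0.0025.

```bash
echo '[{"jaw": 0.065, "ty": -0.0013, "tz": 0.0025}, {"jaw": 0.065, "ty": -0.0013, "tz": 0.0038}, {"jaw": 0.065, "ty": -0.0013, "tz": 0.0038}, {"jaw": 0, "ty": -0.0013, "tz": 0.0038}, {"jaw": 0, "ty": -0.0013, "tz": 0.0038}, {"jaw": 0, "ty": -0.0013, "tz": 0.0038}, {"jaw": 0, "ty": -0.0013, "tz": 0.0038}, {"jaw": 0, "ty": -0.0013, "tz": 0.0038}, {"jaw": 0, "ty": -0.0013, "tz": 0.0038}, {"jaw": 0, "ty": -0.0013, "tz": 0.0038}]' | python3 -m handwheel
python3 -c "
from h import *
go(.4478,.313,.13)"
```

```text
time_s: 23.4
tcp_pos: [0.4323, -0.2389, 0.006]
orientation: [2.101, 2.336, -0.0]
force: [0.2, 0.0, -0.3]
width: 0.0378
finger_force: 30.0
tool shift [ 0.5472  0.0739 -0.124 ] ytool angle 0.106 tcp [ 0.4323 -0.2389  0.006 ] q [-0.75  0.23  1.97  0.    0.94 -0.86] t 23.4 F [ 0.2  0.  -0.3] w 0.0378 30.0
```

Matchbox held (37.8 mm wide). Carrying it high over the salt cellar to the oblong recess.

To row units: 0.26 m / 0.8 = 0.325, -0.17 m / 0.8 = -0.2125.

```bash
echo '[{"jaw": 0, "tz": -0.0125}, {"jaw": 0, "tz": -0.0375}, {"jaw": 0, "tz": -0.075}, {"jaw": 0, "tx": 0.0063, "tz": -0.1188}, {"jaw": 0, "tx": 0.025, "ty": 0.0038, "tz": -0.1625}, {"jaw": 0, "tx": 0.0625, "ty": 0.0088, "tz": -0.2}, {"jaw": 0, "tx": 0.1063, "ty": 0.0138, "tz": -0.2125}, {"jaw": 0, "tx": 0.15, "ty": 0.02, "tz": -0.2125}, {"jaw": 0, "tx": 0.1938, "ty": 0.0263, "tz": -0.2125}, {"jaw": 0, "tx": 0.2375, "ty": 0.0325, "tz": -0.2125}, {"jaw": 0, "tx": 0.2813, "ty": 0.0375, "tz": -0.2125}, {"jaw": 0, "tx": 0.325, "ty": 0.0438, "tz": -0.2125}]' | python3 -m handwheel
echo '[{"jaw": 0, "tx": 0.0438, "ty": 0.0063}, {"jaw": 0, "tx": 0.0875, "ty": 0.0113}, {"jaw": 0, "tx": 0.1313, "ty": 0.0175}, {"jaw": 0, "tx": 0.175, "ty": 0.0238, "spin": 0.0127}, {"jaw": 0, "tx": 0.2188, "ty": 0.03, "spin": 0.0255}, {"jaw": 0, "tx": 0.2625, "ty": 0.035, "spin": 0.0382}, {"jaw": 0, "tx": 0.3, "ty": 0.04, "spin": 0.0509}, {"jaw": 0, "tx": 0.3275, "ty": 0.0438, "spin": 0.0637}, {"jaw": 0, "tx": 0.3463, "ty": 0.0463, "spin": 0.0637}, {"jaw": 0, "tx": 0.3563, "ty": 0.0481, "spin": 0.0637}, {"jaw": 0, "tx": 0.359, "ty": 0.0486, "spin": 0.0637}, {"jaw": 0, "tx": 0.359, "ty": 0.0486, "spin": 0.0637}]' | python3 -m handwheel
echo '[{"jaw": 0}, {"jaw": 0}]' | python3 -m handwheel
python3 -c "
from h import *
go(.4478,.313,.030)"
```

```text
time_s: 24.4
tcp_pos: [0.4391, 0.025, 0.1768]
orientation: [2.1, 2.335, 0.001]
force: [0.3, 0.9, 0.0]
width: 0.0377
finger_force: 30.0
time_s: 25.4
tcp_pos: [0.4478, 0.3129, 0.1762]
orientation: [2.214, 2.228, -0.0]
force: [-0.0, -0.1, 0.3]
width: 0.038
finger_force: 30.0
time_s: 25.57
tcp_pos: [0.448, 0.3121, 0.1761]
orientation: [2.216, 2.227, -0.0]
force: [-0.2, -1.0, -0.7]
width: 0.038
finger_force: 30.0
tool shift [ 1.000e-03 -1.000e-04  1.461e-01] ytool angle 0.0048 tcp [0.448  0.3121 0.1761] q [ 0.39  0.12  1.72 -0.    1.3   0.38] t 25.5667 F [-0.2 -1.  -0.7] w 0.038 30.0
```

To row units: 0.144 m / 0.8 = 0.18, 0.143 m / 0.8 = 0.1788.

```bash
echo '[{"jaw": 0, "tx": 0.0013, "tz": 0.0375}, {"jaw": 0, "tx": 0.0013, "tz": 0.0813}, {"jaw": 0, "tx": 0.0013, "tz": 0.1188}, {"jaw": 0, "tx": 0.0013, "tz": 0.15}, {"jaw": 0, "tx": 0.0013, "tz": 0.165}, {"jaw": 0, "tx": 0.0013, "tz": 0.1725}, {"jaw": 0, "tx": 0.0013, "tz": 0.1763}, {"jaw": 0, "tx": 0.0013, "tz": 0.1788}, {"jaw": 0, "tx": 0.0013, "tz": 0.18}, {"jaw": 0, "tx": 0.0013, "tz": 0.18}, {"jaw": 0, "tx": 0.0013, "tz": 0.18}, {"jaw": 0, "tx": 0.0013, "tz": 0.18}]' | python3 -m handwheel
python3 -c "
from h import *
go(.4478,.313,.030)"
```

```text
time_s: 26.57
tcp_pos: [0.4484, 0.3143, 0.0328]
orientation: [2.214, 2.228, 0.002]
force: [-0.3, -0.6, -0.8]
width: 0.0374
finger_force: 30.0
tool shift [-0.0013 -0.0006  0.0028] ytool angle 0.0061 tcp [0.4484 0.3143 0.0328] q [ 0.39  0.3   1.81 -0.    1.02  0.38] t 26.5667 F [-0.3 -0.6 -0.8] w 0.0374 30.0
```

To row units: 0.0025 m / 0.8 = 0.0031, 0.002 m / 0.8 = 0.0025.

```bash
echo '[{"jaw": 0, "tx": -0.0013, "tz": 0.0013}, {"jaw": 0, "tx": -0.0013, "tz": 0.0025}, {"jaw": 0, "tx": -0.0013, "tz": 0.0031}, {"jaw": 0, "tx": -0.0013, "tz": 0.0031}, {"jaw": 0, "tx": -0.0013, "tz": 0.0031}]' | python3 -m handwheel
```

```text
time_s: 26.98
tcp_pos: [0.448, 0.313, 0.03]
orientation: [2.215, 2.228, 0.0]
force: [-1.8, -0.8, 4.8]
width: 0.0377
finger_force: 30.0
```

Contact at floor depth. Release narrowly, rise, move away and look.

To row units: -0.16 m / 0.8 = -0.2, -0.13 m / 0.8 = -0.1625.

```bash
echo '[{"jaw": 0.048}, {"jaw": 0.048}, {"jaw": 0.048}, {"jaw": 0.048}, {"jaw": 0.048, "tz": -0.025}, {"jaw": 0.048, "tz": -0.0625}, {"jaw": 0.048, "tz": -0.1125}, {"jaw": 0.048, "tz": -0.1625}, {"jaw": 0.048, "tz": -0.2}, {"jaw": 0.048, "tz": -0.2}]' | python3 -m handwheel
echo '[{"jaw": 0.048, "tx": -0.375}, {"jaw": 0.048, "tx": -0.375}, {"jaw": 0.048, "tx": -0.375}, {"jaw": 0.048, "tx": -0.375}, {"jaw": 0.048, "tx": -0.375}, {"jaw": 0.048, "tx": -0.375}, {"jaw": 0.048, "tx": -0.375}, {"jaw": 0.048, "tx": -0.375}, {"jaw": 0.048, "tx": -0.375}, {"jaw": 0.048, "tx": -0.375}]' | python3 -m handwheel
python3 -c "
from h import *
t=cap('top')['image'];c=cap('scene')['image']
a=cv2.resize(c[80:300,140:400,::-1],None,fx=1.45,fy=1.45,interpolation=2);b=cv2.resize(t[165:255,125:220,::-1],(400,379),interpolation=2)
cv2.imwrite('pics/s8.png',np.hstack([cv2.resize(a,(400,379)),b]))"
```

```text
time_s: 27.82
tcp_pos: [0.4518, 0.3148, 0.1974]
orientation: [2.211, 2.225, 0.02]
force: [0.6, -0.3, 0.6]
width: 0.0479
finger_force: 0.0
time_s: 28.65
tcp_pos: [0.4494, 0.0134, 0.189]
orientation: [-2.215, -2.226, -0.0]
force: [0.2, -0.2, 0.0]
width: 0.0479
finger_force: 0.0
```

View pics/s8.png

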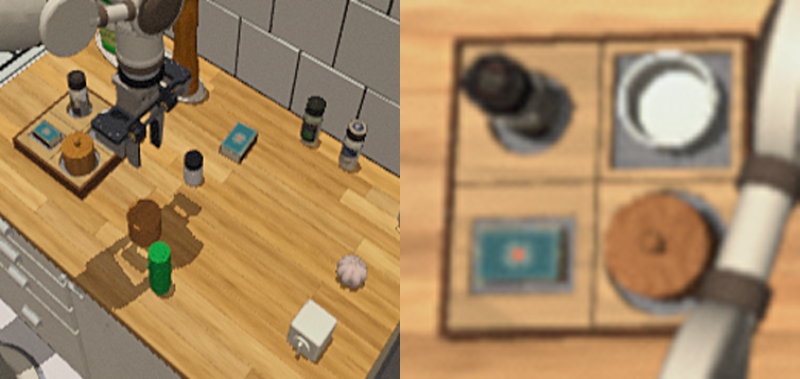

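All four sit in their recesses. The matchbox at (518,255) has felt showing on all sides, and the look-alikes are unmoved.

```bash
python3 -c "
from plant import env
print(env.hand_in())"
```

```text
the job is handed in; nothing more can be done
None
```

The salt cellar, ramekin, tall spice jar and matchbox are each in their recesses in the order asked, the short jar and plain pot were left where they were, and the job was handed in at about 29 s; no verdict came back.

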